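# Push the loaf tin home into the corner of the pastry board

## Task

Get the loaf tin ready for filling: gently push it along the pastry board with your fingertips until it sits fully home in the corner, one long side flush against the back rail and one end against the wooden stop block. Only push it, do not lift or tip it, and leave the ramekin, the milk bottle and the bowl of cherries where they stand. Finish with your hand clear of everything.

Things in the scene. Friction and masses are not known exactly. Their poses are not given: they have to be found in the camera images.
- board: Pale wood pastry board, fixed, 260 (x) x 600 (y) x 18 mm thick. Origin: centre of its underside, on the table. Along its far long edge (+x, away from the robot) a darker wooden back rail, 25 mm wide, rises 30 mm above the board's top; the rail's near face is at x = +105 mm in the board's frame and runs along its y. Board turned by up to about 10 degrees.
- stop: Brown wood stop block, fixed on the board, far end touching the rail: 110 (x) x 30 (y) x 35 mm high, yaw as the board. Origin: centre of its underside, 50 mm in +x and 250 mm to +y or to -y of the board's origin (left or right end; the ramekin is at the other). The tin must meet its face towards the board's middle, 15 mm from its centre.
- loaf_tin: Open rectangular loaf tin, dark steel, empty, loose on the board: 90 (x) x 170 (y, long axis) x 55 mm high, upright 4 mm walls, 0.25 to 0.5 kg. Origin: centre of its underside. Starts near the board's middle, long axis within about 20 degrees of the rail. Fully home, its centre is 60 mm in +x of the board's origin and 100 mm from the stop's centre along the board's y.
- ramekin: Small white round ceramic ramekin, 68 mm across, 45 mm high, standing loose on the board at the end away from the stop. Origin: centre of its underside. Not to be moved.
- milk_bottle: Glass milk bottle, 72 mm across, 200 mm high, on the table to the left of the board. Origin: centre of its underside. Not to be moved.
- cherry_bowl: Dark steel bowl of cherries, 124 mm across, 45 mm high (cherries to about 60 mm), on the table to the right of the board, nearer to the robot. Origin: centre of its underside. Not to be moved.
Mind the look-alikes: they are no part of the job. What is shaped like the loaf_tin but blue, turquoise or yellow is not meant.

How it is judged:
At the end, for the whole second after the job is handed in: The loaf tin stands flat and still on the board, its long side against the back rail (within 4 mm, and parallel to it within 0.04 rad) and its end against the stop block (within 4 mm) (x of loaf_tin in the frame of board between 0.056 and 0.063 m and y of loaf_tin in the frame of board between -0.18 and 0.18 m and z of loaf_tin in the frame of board between 0.014 and 0.022 m and angle between the y axis of loaf_tin and the y axis of board, either way round below 0.04 rad and angle between loaf_tin's own z axis and vertical below 0.04 rad and linear speed of loaf_tin below 0.01 m/s and (y of loaf_tin in the frame of stop between -0.104 and -0.097 m or y of loaf_tin in the frame of stop between 0.097 and 0.104 m)); the robot touches nothing.
It fails at once if the loaf tin is lifted off the board (z of loaf_tin in the frame of board above 0.025 m).
It fails at once if the loaf tin is tipped (angle between loaf_tin's own z axis and vertical above 0.2 rad).
It fails at once if the tin is shoved or squeezed hard (over 60 N) (contact force between the fingers and loaf_tin above 60 N).
It fails at once if the ramekin, the milk bottle or the bowl of cherries is moved more than 15 mm or tipped (distance of any of ramekin, milk_bottle, cherry_bowl from where it was at the start of the episode above 0.015 m or angle between any of ramekin, milk_bottle, cherry_bowl's own z axis and vertical above 0.2 rad).
It also fails if it takes over 64 s, if anything falls off the work surface, if the arm or the gripper's body presses on something with over 40 N, if the wrist force passes 120 N, or if a joint passes its speed limit or range.

## Robot

A 6-joint arm with a two-finger parallel gripper is mounted at the origin on the work surface. World frame = base frame: x ahead of the robot, y to its left, z up, the work surface at z = 0. Lengths are in m, angles in rad, forces in N, time in s.
With the tool pointing down it reaches from about 0.35 to 0.725 m from the base axis. Payload 6 kg.
Tool frame: the origin (TCP) lies between the finger pads; the fingertips stand 19 mm ahead of it and the grasp point (between the pads) is the TCP; z points along the fingers, y is the line along which they close (so a half turn about z gives the same grasp; the last joint's range is limited). The gripper opens to 85 mm and grips with 20 to 120 N. Pads are 22 mm wide; open, the fingers measure 114 mm over their backs; the gripper's body (76 mm by 85 mm) begins 54 mm behind the grasp point. The pads swing forward as they close: fully open they stand 13 mm farther back than shut.
Start: joints at [-0.951, 0.04, 0.085, 0, -1.615, -0.334], TCP at [0.169, -0.576, 0.25] pointing down, gripper open.
Joint ranges: [-2.56, 2.56], [-1.29, 2.01], [-1.08, 1.49], [-3.29, 1.98], [-2.81, -0.18], [-2.99, 2.99]. Speed limits (rad/s): [2.57, 2.57, 3.01, 3.14, 3.14, 3.14].

## Interface

Orientations are given as a unit quaternion [x, y, z, w].
In Python, from workcell import * gives the robot as it stands.
- The arm moves only by the tool send_rows, never from a script. Its argument "rows" is a list of rows, each a list of 7 numbers: the shift along the tool's x, y, z in cm, then the turn, a rotation vector about the tool's x, y, z in rad, then the closure, from -1 (fully open) to 1 (shut). A call has exactly 5 rows; each row is the pose to reach, as a shift and turn from the pose commanded when the call began, along the tool's axes at that moment; what a row does not reach only later rows make up. A row lasts 1/8 s, in which the tool goes at most 62.5 mm and 10.7 degrees, less where a joint would pass 70% of its speed; a pose out of reach is approached as far as the arm can. A call with a gripper value outside its range is refused whole. The fingers move at their own pace and stop on an object; "grip_force" is the grip in N (left out, the last holds). Time passes only in rows, so rows that repeat a pose let the fingers close, or fill a call up. It gives the time, the measured TCP pose, the force, the opening and the grip force at its end, in the units of the state.
- get_obs(): the state, without advancing time (a new reading comes with each control period).
- grab_frame(name): name is "scene" or "top"; returns the picture (400x640x3 uint8, blue, green, red); there is no depth.
- calibration(name): a dict with "fx", "fy", "cx", "cy" (pixels), "dist_coeffs" ([k1, k2, p1, p2, k3] as OpenCV has them; the pictures are not rectified), "xyz" and "rotation" of the camera in the world. Camera axes: x right, y down, z forward; pixel columns grow to the right and rows downward; lengths in m; the calibration is good to about 2 mm. A picture is of the moment at which its call begins. calibration takes no time and is no camera call.
- hand_in(): hands the job in; it is judged then, once.
Trained networks look in the newest picture that a camera, given by its name, has taken for a name from the list of things; names that differ only in an ending like _2 or _b are one class to them, and where a whole thing is asked for, a point or a joint stands for the part that bears it (a point fixed in the world has none). Each returns a list of dicts, best first, with "score" (0 to 1); they miss things now and then, are a little off and sometimes report something else, mostly with a low value. They report only what shows in the picture. A call takes as long as a camera call. They do not tell look-alikes from the thing itself.
- masks_of(camera, query): "region" (400x640 bool, what is visible of it) and "at" ([column, row] in pixels, amid what is visible of it).
The state is a dict: "time": time; "joint_positions": joint angles; "qvel": joint speeds; "joint_torque": joint torques, N m; "ee_pos": TCP position; "eef_rot": TCP orientation; "force": force on the tool from outside, world axes, zero at the start; "ft_torque": the same for the moment, N m; "opening": finger opening in m; "grip_force": force on a finger pad.
Only numpy, scipy, OpenCV 4.12 (cv2) and the standard library are available. Lean on these libraries where they do the work, as an engineer would, in place of code of your own. Each camera call takes 0.05 s, during which the arm holds its last target. There are 200 camera calls.

## Working session

There is one attempt and no reset: what is moved stays moved. The work goes in short steps, Python scripts to look and compute and a tool call to move; the robot and the scene stay as the last step left them, time stands still between calls to the robot, and variables do not carry over. Pictures are saved under pics/ and viewed, at most 10 in all, crops included, and the job is handed in when it is done.

Besides the shell and the picture viewer there is one more tool, called after "Emit:" by a JSON object that holds its "op" and its "data". send_rows: Moves the arm, as the interface text tells. Its arguments: {"type":"object","properties":{"rows":{"type":"array"},"grip_force":{"type":"number"}},"required":["rows"]}

```bash
mkdir -p pics; cat > h.py <<'E'
from workcell import *
import numpy as np, cv2
from scipy.spatial.transform import Rotation as R
def cal(n):
    c=calibration(n);K=np.array([[c['fx'],0,c['cx']],[0,c['fy'],c['cy']],[0,0,1.]])
    r=np.array(c['rotation'],float)
    r=R.from_quat(r).as_matrix() if r.size==4 else r.reshape(3,3)
    return K,np.array(c['dist_coeffs'],float),np.array(c['xyz'],float),r
def ray(n,uv,z):
    K,d,t,r=cal(n)
    p=cv2.undistortPoints(np.array(uv,float).reshape(-1,1,2),K,d).reshape(-1,2)
    w=np.c_[p,np.ones(len(p))]@r.T
    return t+w*((z-t[2])/w[:,2])[:,None]
def proj(n,P):
    K,d,t,r=cal(n)
    return cv2.projectPoints((np.array(P,float)-t)@r,np.zeros(3),np.zeros(3),K,d)[0].reshape(-1,2)
E
python3 - <<'E'
from h import *
for n in("top","scene"):
    cv2.imwrite(f"pics/{n}0.png",grab_frame(n));print(calibration(n))
    for q in("board","stop","loaf_tin","ramekin","milk_bottle","cherry_bowl"):
        for m in masks_of(n,q)[:4]:
            c=max(cv2.findContours(m['region'].astype(np.uint8),0,2)[0],key=cv2.contourArea)
            print(n,q,round(m['score'],2),m['at'],m['region'].sum(),cv2.minAreaRect(c))
print(get_obs())
E
```

```text
{'fx': 460.4946496247739, 'fy': 460.4946496247739, 'cx': 316.81675560593175, 'cy': 202.75121877959793, 'dist_coeffs': array([-0.08783503,  0.        ,  0.        ,  0.        ,  0.        ]), 'xyz': array([0.42024301, 0.03812693, 1.58058541]), 'rotation': array([-0.70299599,  0.70963369, -0.03553062,  0.03089083])}
top board 0.58 [315.1, 193.1] 11751 ((313.842041015625, 199.3702850341797), (79.15758514404297, 177.06170654296875), 89.42127990722656)
top stop 0.78 [385.8, 183.2] 340 ((387.0, 184.0), (32.0, 10.0), 90.0)
top loaf_tin 0.87 [375.7, 276.3] 1416 ((376.0, 276.5), (27.0, 52.0), 90.0)
top loaf_tin 0.72 [313.9, 203.4] 1461 ((315.15997314453125, 204.3800048828125), (52.18448257446289, 28.708538055419922), 8.130102157592773)
top loaf_tin 0.68 [274.5, 285.9] 1531 ((272.4705810546875, 285.11767578125), (29.589345932006836, 53.84291076660156), 14.03624439239502)
top loaf_tin 0.66 [348.6, 125.0] 1379 ((348.0, 125.5), (51.04310989379883, 28.107439041137695), 77.00537872314453)
top ramekin 0.59 [238.5, 182.0] 306 ((237.5, 184.5), (19.0, 19.0), 90.0)
top milk_bottle 0.58 [181.8, 250.9] 5
[... 1602 characters left out ...]
ositions': array([-9.51297011e-01,  4.02077738e-02,  8.48207761e-02, -1.26847251e-05,
       -1.61550085e+00, -3.33665622e-01]), 'qvel': array([-7.80137651e-04,  1.24825581e-04, -1.70155681e-03, -8.65586983e-04,
        1.33833589e-04, -5.05812558e-05]), 'joint_torque': array([-4.86070712e-04, -3.67829204e+01,  3.47380471e+01,  6.93207085e+00,
       -1.01036650e-03,  1.50030235e-05]), 'ee_pos': array([ 0.16917471, -0.5756404 ,  0.25026575]), 'eef_rot': array([-1.42431105e-01,  9.89804717e-01,  4.35672964e-05, -1.53620756e-05]), 'force': array([-0.14334797, -0.14961488, -0.86816929]), 'ft_torque': array([0.02988056, 0.0402013 , 0.07459985]), 'grip_force': 0.0, 'opening': 0.08517647423399027}
```

View pics/top0.png

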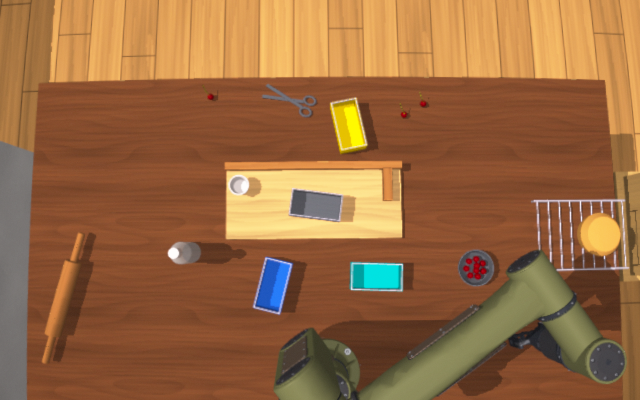

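View pics/scene0.png

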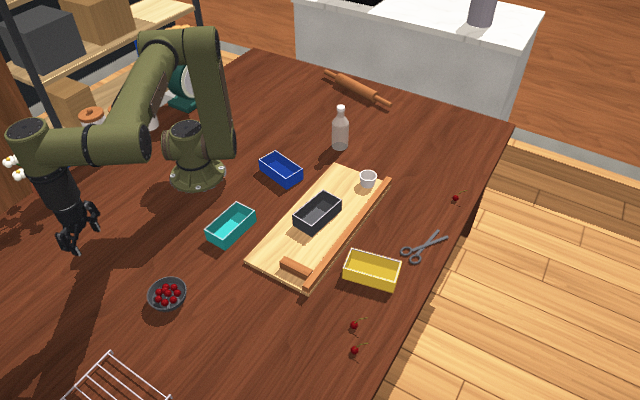

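Candidates in the top view: dark steel tin (315,204), blue (273,285), turquoise (377,276) and yellow (348,125). I choose the dark steel one on the board. The stop is at the right (-y) end at (387,184), and the ramekin is at (238,185). Next I fit the poses with the box models and check them in a crop.

```bash
cat >> h.py <<'E'
from scipy.optimize import minimize
def box(p,lx,ly,z0,z1,cx=0,cy=0):
    c,s=np.cos(p[2]),np.sin(p[2])
    return [[p[0]+c*(cx+a*lx/2)-s*(cy+b*ly/2),p[1]+s*(cx+a*lx/2)+c*(cy+b*ly/2),z] for a,b in((-1,-1),(-1,1),(1,1),(1,-1)) for z in(z0,z1)]
def hullmask(uv):
    m=np.zeros((1600,2560),np.uint8);cv2.fillConvexPoly(m,cv2.convexHull(((uv+.5)*4*16).astype(np.int32)),1,shift=4);return m>0
def fit(masks,boxes,p0):
    big={n:cv2.resize(m.astype(np.uint8),(2560,1600),interpolation=0) for n,m in masks.items()}
    for n in big:
        h=cv2.convexHull(cv2.findNonZero(big[n]));cv2.fillConvexPoly(big[n],h,1)
    def f(p):
        e=0
        for n,m in big.items():
            q=0
            for b in boxes: q=q|hullmask(proj(n,box(p,*b)))
            q=q.astype(np.uint8);h=cv2.convexHull(cv2.findNonZero(q));cv2.fillConvexPoly(q,h,1)
            e+=1-(q&m).sum()/(q|m).sum()
        return e
    s=np.array(p0)+np.vstack([np.zeros(3),np.diag([.02,.02,.1])])
    r=minimize(f,p0,method='Nelder-Mead',options=dict(initial_simplex=s,xatol=3e-4,fatol=1e-4,maxiter=120));return r.x,r.fun
TIN=[(.09,.17,.018,.073)]
BOARD=[(.26,.6,0,.018),(.025,.6,.018,.048,.1175,0)]
STOP=[(.11,.03,.018,.053)]
def tinmask(n,uv):
    ms=masks_of(n,"loaf_tin")
    m=min(ms,key=lambda m:np.hypot(*(np.array(m['at'])-uv)))
    return m['region']
def tinfit(p0,cams=("top","scene")):
    ms={}
    for n in cams:
        im=grab_frame(n);ms[n]=tinmask(n,proj(n,[[p0[0],p0[1],.045]])[0])
    return fit(ms,TIN,p0)
def overlay(n,im,p,boxes,col):
    for b in boxes:
        uv=proj(n,box(p,*b))
        for i in range(0,8):
            for j in ((i+2)%8,(i+1 if i%2==0 else i)):
                cv2.line(im,*[tuple(((uv[k]+.5)*4).astype(int)) for k in(i,j)],col,1)
E
python3 - <<'E'
from h import *
ims={n:grab_frame(n) for n in("top","scene")}
c=ray("top",[(315,204)],.045)[0];b0=ray("top",[(314,200)],.018)[0];s0=ray("top",[(387,184)],.05)[0];rk=ray("top",[(238,185)],.045)[0]
print(c,b0,s0,"ramekin",rk)
tin,ft=fit({n:tinmask(n,proj(n,[c])[0]) for n in ims},TIN,[*c[:2],-.1])
for cams in(("top","scene"),("top",),("scene",)):
    print(cams,tinfit([*c[:2],-.1],cams))
    bm={n:masks_of(n,"board")[0]['region'] for n in cams}
    print(fit(bm,BOARD,[*b0[:2],0.]))
    if len(cams)==2: B=fit(bm,BOARD,[*b0[:2],0.])[0]
S,fs=fit({n:masks_of(n,"stop")[0]['region'] for n in ims},STOP,[*s0[:2],0.])
r=lambda a:np.array([[np.cos(a),-np.sin(a)],[np.sin(a),np.cos(a)]])
print(tin,ft,B,S,fs,"stop in board",r(-B[2])@(S[:2]-B[:2]),"tin in board",r(-B[2])@(tin[:2]-B[:2]),tin[2]-B[2])
out=[]
for n in ims:
    im=cv2.resize(ims[n],None,fx=4,fy=4,interpolation=cv2.INTER_CUBIC)
    overlay(n,im,tin,TIN,(0,0,255));overlay(n,im,B,BOARD,(255,0,0));overlay(n,im,[*(B[:2]+r(B[2])@[.05,-.25]),B[2]],STOP,(0,255,0))
    out.append(im)
cv2.imwrite("pics/c1.png",out[0][600:1000,880:1640]);cv2.imwrite("pics/c2.png",out[1][640:1220,960:1600])
E
```

```text
[0.56077486 0.03346145 0.045     ] [0.57697411 0.03666189 0.018     ] [ 0.62561761 -0.20919295  0.05      ] ramekin [0.62737364 0.29215311 0.045     ]
('top', 'scene') (array([ 0.55816817,  0.03245792, -0.12979067]), np.float64(0.0832783101858906))
(array([5.78869827e-01, 3.91270425e-02, 4.01000848e-04]), np.float64(0.045300998625184885))
('top',) (array([ 0.55851555,  0.03339552, -0.1347988 ]), np.float64(0.044899425287356354))
(array([ 5.78364936e-01,  3.82398144e-02, -1.58799802e-04]), np.float64(0.012008792634366938))
('scene',) (array([ 0.55816493,  0.03238832, -0.13381764]), np.float64(0.03487580809799251))
(array([ 0.57975548,  0.03853641, -0.00271692]), np.float64(0.020358071959552304))
[ 0.55882837  0.0326145  -0.13128691] 0.0807954191186625 [5.78869827e-01 3.91270425e-02 4.01000848e-04] [ 0.62584345 -0.21021947 -0.00392782] 0.2579698146747672 stop in board [ 0.04687363 -0.24936533] tin in board [-0.02004406 -0.0065045 ] -0.13168791423702472
```

View pics/c1.png

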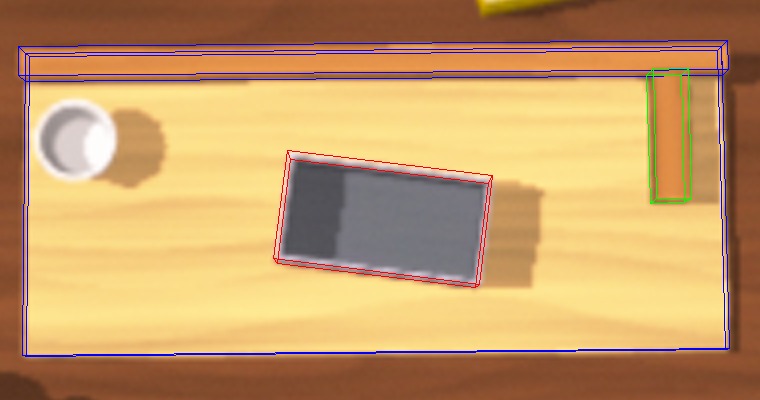

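View pics/c2.png

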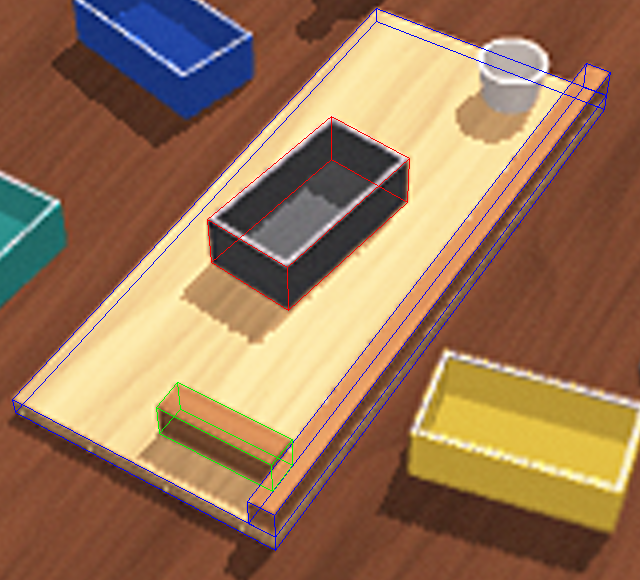

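The crop confirms the dark steel tin: centre about (0.5585, 0.033), yaw -0.133. The board is at about (0.579, 0.0385) with yaw near 0. The home pose is then about (0.639, -0.1115). Plan: push +x with the open fingers to the rail, then -y with shut fingers to the stop.

Emit:
{"op": "send_rows", "data": {"rows": [[-3.8, 4.2, 0, 0, 0, 0.06, -1], [-7.6, 8.4, 0, 0, 0, 0.12, -1], [-11.4, 12.6, 0, 0, 0, 0.18, -1], [-15.2, 16.8, 0, 0, 0, 0.24, -1], [-19, 21, 0, 0, 0, 0.286, -1]]}}

```text
time: 2.22
ee_pos: [0.2926, -0.319, 0.2505]
eef_rot: [0.001, 1.0, -0.0, 0.0]
force: [0.4, -0.1, 0.2]
opening: 0.0856
grip_force: 0.0
```

Emit:
{"op": "send_rows", "data": {"rows": [[-2.6, 5.5, 0, 0, 0, 0, -1], [-5.2, 11, 0, 0, 0, 0, -1], [-7.8, 16.5, 0, 0, 0, 0, -1], [-10.4, 22, 0, 0, 0, 0, -1], [-13, 27.5, 0, 0, 0, 0, -1]]}}

```text
time: 2.85
ee_pos: [0.4227, -0.0435, 0.2509]
eef_rot: [-0.0, 1.0, 0.0, 0.001]
force: [1.4, -0.8, 0.7]
opening: 0.085
grip_force: 0.0
```

Emit:
{"op": "send_rows", "data": {"rows": [[-1.6, 3.7, 3, 0, 0, 0, -1], [-3.2, 7.4, 8, 0, 0, 0, -1], [-3.2, 7.4, 13, 0, 0, 0, -1], [-3.2, 7.4, 17, 0, 0, 0, -1], [-3.2, 7.4, 17, 0, 0, 0, -1]]}}

```text
time: 3.48
ee_pos: [0.4524, 0.0277, 0.0775]
eef_rot: [0.0, 1.0, -0.001, -0.003]
force: [-0.1, 0.7, 0.6]
opening: 0.0857
grip_force: 0.0
```

Emit:
{"op": "send_rows", "data": {"rows": [[0, 0, 1.0, 0, 0, 0, -1], [0, 0, 2, 0, 0, 0, -1], [0, 0, 3, 0, 0, 0, -1], [0, 0, 3, 0, 0, 0, -1], [0, 0, 3, 0, 0, 0, -1]]}}

```text
time: 4.1
ee_pos: [0.4545, 0.0284, 0.0506]
eef_rot: [0.0, 1.0, 0.0, 0.0]
force: [-0.3, -1.1, -0.4]
opening: 0.0853
grip_force: 0.0
```

```bash
python3 - <<'E'
from h import *
im=grab_frame("scene");cv2.imwrite("pics/s2.png",cv2.resize(im[120:300,200:440],None,fx=3,fy=3,interpolation=2));o=get_obs();print(o['ee_pos'],o['force'])
E
```

```text
[0.454607   0.02843354 0.0507683 ] [-0.38280223 -0.73453747  0.11857098]
```

View pics/s2.png

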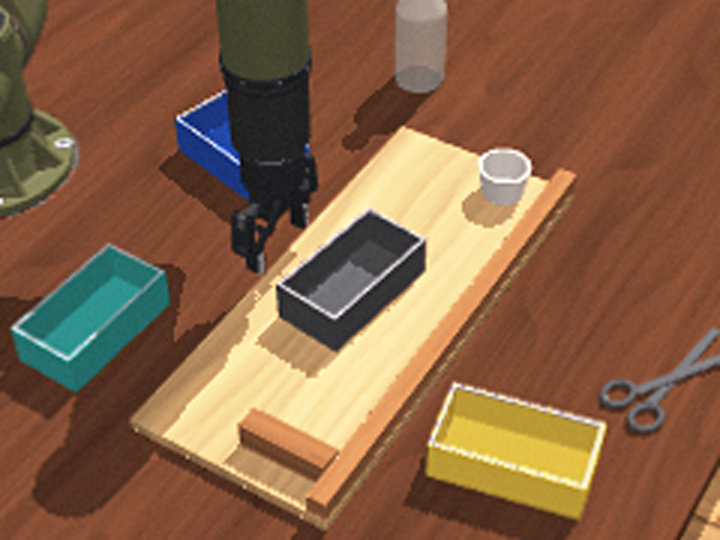

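Emit:
{"op": "send_rows", "data": {"rows": [[-0.8, 0, 0.5, 0, 0, 0, -1], [-1.6, 0, 0.5, 0, 0, 0, -1], [-2.4, 0, 0.5, 0, 0, 0, -1], [-3.0, 0, 0.5, 0, 0, 0, -1], [-3.5, 0, 0.5, 0, 0, 0, -1]]}}

```text
time: 4.78
ee_pos: [0.4897, 0.0283, 0.0452]
eef_rot: [0.0, 1.0, -0.0, -0.0]
force: [-0.3, -0.7, -0.3]
opening: 0.0852
grip_force: 0.0
```

Emit:
{"op": "send_rows", "data": {"rows": [[-0.5, 0, 0, 0, 0, 0, -1], [-1.0, 0, 0, 0, 0, 0, -1], [-1.6, 0, 0, 0, 0, 0, -1], [-2.2, 0, 0, 0, 0, 0, -1], [-2.8, 0, 0, 0, 0, 0, -1]]}}

```text
time: 5.4
ee_pos: [0.5176, 0.0282, 0.0453]
eef_rot: [0.0, 1.0, -0.0, -0.0]
force: [-3.4, -1.5, 1.3]
opening: 0.0853
grip_force: 2.4
```

```bash
python3 - <<'E'
from h import *
print(tinfit([.57,.033,0.],("scene",)),tinfit([.57,.033,0.]),get_obs()['ee_pos'])
E
```

```text
(array([ 0.57297219,  0.03834611, -0.0070359 ]), np.float64(0.02491774511954381)) (array([ 0.5723761 ,  0.0397763 , -0.00909508]), np.float64(0.3860378783839783)) [0.51758809 0.0286832  0.04536161]
```

Emit:
{"op": "send_rows", "data": {"rows": [[-0.8, 0, 0, 0, 0, 0, -1], [-1.6, 0, 0, 0, 0, 0, -1], [-2.4, 0, 0, 0, 0, 0, -1], [-3.2, 0, 0, 0, 0, 0, -1], [-4.0, 0, 0, 0, 0, 0, -1]]}}

```text
time: 6.32
ee_pos: [0.5578, 0.0283, 0.0453]
eef_rot: [0.0, 1.0, -0.0, -0.0]
force: [-5.9, -0.1, 3.6]
opening: 0.0853
grip_force: 2.8
```

Emit:
{"op": "send_rows", "data": {"rows": [[-0.5, 0, 0, 0, 0, 0, -1], [-1.0, 0, 0, 0, 0, 0, -1], [-1.5, 0, 0, 0, 0, 0, -1], [-1.8, 0, 0, 0, 0, 0, -1], [-2.1, 0, 0, 0, 0, 0, -1]]}}

```text
time: 6.95
ee_pos: [0.5785, 0.0283, 0.0453]
eef_rot: [0.0, 1.0, -0.0, -0.0]
force: [-5.5, 0.9, 4.0]
opening: 0.0853
grip_force: 2.7
```

Emit:
{"op": "send_rows", "data": {"rows": [[-0.1, 0, 0, 0, 0, 0, -1], [-0.2, 0, 0, 0, 0, 0, -1], [-0.25, 0, 0, 0, 0, 0, -1], [-0.3, 0, 0, 0, 0, 0, -1], [-0.3, 0, 0, 0, 0, 0, -1]]}}

```text
time: 7.58
ee_pos: [0.5814, 0.0282, 0.0453]
eef_rot: [0.0, 1.0, -0.0, -0.0]
force: [-5.8, -0.5, 2.6]
opening: 0.0852
grip_force: 2.5
```

Emit:
{"op": "send_rows", "data": {"rows": [[-0.05, 0, 0, 0, 0, 0, -1], [-0.1, 0, 0, 0, 0, 0, -1], [-0.1, 0, 0, 0, 0, 0, -1], [-0.15, 0, 0, 0, 0, 0, -1], [-0.15, 0, 0, 0, 0, 0, -1]]}}

```text
time: 8.2
ee_pos: [0.5827, 0.0282, 0.0453]
eef_rot: [0.0, 1.0, -0.0, -0.0]
force: [-6.4, -0.1, 4.1]
opening: 0.0852
grip_force: 3.2
```

Emit:
{"op": "send_rows", "data": {"rows": [[-0.05, 0, 0, 0, 0, 0, -1], [-0.1, 0, 0, 0, 0, 0, -1], [-0.1, 0, 0, 0, 0, 0, -1], [-0.15, 0, 0, 0, 0, 0, -1], [-0.15, 0, 0, 0, 0, 0, -1]]}}

```text
time: 8.82
ee_pos: [0.5827, 0.0282, 0.0453]
eef_rot: [-0.0, 1.0, -0.0, -0.002]
force: [-14.4, 0.9, 9.8]
opening: 0.0855
grip_force: 7.3
```

```bash
python3 - <<'E'
from h import *
print(tinfit([.635,.038,0.],("scene",)),tinfit([.635,.038,0.],("top",)))
for c in("top","scene"):print(fit({c:masks_of(c,"ramekin")[0]['region']},[(.068,.068,.018,.063)],[.627,.292,0.]))
E
```

```text
(array([0.63564861, 0.03932906, 0.00931651]), np.float64(0.08232658261213377)) (array([ 0.65514092,  0.03866079, -0.00943677]), np.float64(0.4376852741012901))
(array([0.64310906, 0.2955536 , 0.08404888]), np.float64(0.9637117513828607))
(array([0.62649273, 0.29572998, 0.42907442]), np.float64(0.2910472414932276))
```

Emit:
{"op": "send_rows", "data": {"rows": [[2, 0, 0, 0, 0, 0, -1], [2.5, 0, -4, 0, 0, 0, -1], [2.5, 0, -9, 0, 0, 0, -1], [2.5, 4, -12, 0, 0, 0, -1], [2.5, 9, -12, 0, 0, 0, 0.2]]}}

```text
time: 9.75
ee_pos: [0.5616, 0.1194, 0.1693]
eef_rot: [0.001, 1.0, 0.002, 0.004]
force: [0.5, 0.2, -1.1]
opening: 0.0698
grip_force: 0.0
```

Emit:
{"op": "send_rows", "data": {"rows": [[-2, 1, 0, 0, 0, 0.18, 0.2], [-4, 2, 0, 0, 0, 0.36, 0.2], [-6, 3, 0, 0, 0, 0.54, 0.2], [-7.7, 4.7, 0, 0, 0, 0.72, 0.2], [-7.7, 4.7, 0, 0, 0, 0.9, 0.2]]}}

```text
time: 10.38
ee_pos: [0.6426, 0.1585, 0.1639]
eef_rot: [0.427, 0.904, 0.003, -0.004]
force: [0.3, 0.1, 0.7]
opening: 0.0341
grip_force: 0.0
```

Emit:
{"op": "send_rows", "data": {"rows": [[0, 0, 0, 0, 0, 0.18, 0.2], [0, 0, 0, 0, 0, 0.36, 0.2], [0, 0, 0, 0, 0, 0.54, 0.2], [0, 0, 0, 0, 0, 0.67, 0.2], [0, 0, 0, 0, 0, 0.67, 0.2]]}}

```text
time: 11.0
ee_pos: [0.6676, 0.0483, 0.1416]
eef_rot: [0.547, 0.832, 0.071, -0.061]
force: [-0.5, -0.4, -0.4]
opening: 0.0343
grip_force: 0.0
```

```bash
python3 - <<'E'
from h import *
o=get_obs();print(o['ee_pos'],R.from_quat(o['eef_rot']).as_matrix().round(3),o['opening'],o['joint_positions'].round(2))
print(tinfit([.639,.038,0.],("scene",)))
E
```

```text
[0.66763609 0.04829583 0.14160874] [[-0.394  0.919 -0.023]
 [ 0.902  0.391  0.184]
 [ 0.179  0.052 -0.983]] 0.03434036278924134 [ 0.27  0.25  0.18 -0.19 -1.47 -2.99]
(array([ 0.63367771,  0.03953501, -0.00411408]), np.float64(0.09042249813539249))
```

Emit:
{"op": "send_rows", "data": {"rows": [[0, 0, 0, 0, 0, -0.18, 0.2], [0, 0, 0, 0, 0, -0.36, 0.2], [0, 0, 0, 0, 0, -0.54, 0.2], [0, 0, 0, 0, 0, -0.72, 0.2], [0, 0, 0, 0, 0, -0.9, 0.2]]}}

```text
time: 11.72
ee_pos: [0.6672, 0.0497, 0.1422]
eef_rot: [0.126, 0.988, 0.09, -0.024]
force: [0.3, -0.1, -0.4]
opening: 0.0341
grip_force: 0.0
```

```bash
python3 - <<'E'
from h import *
o=get_obs();print(o['ee_pos'],R.from_quat(o['eef_rot']).as_matrix().round(3),o['opening'],o['joint_positions'].round(2))
E
```

```text
[0.66720045 0.04967985 0.14218972] [[-0.967  0.254 -0.024]
 [ 0.245  0.952  0.183]
 [ 0.069  0.172 -0.983]] 0.03413428537249254 [ 0.27  0.25  0.18 -0.18 -1.47 -2.08]
```

```bash
cat >> h.py <<'E'
def to(P,M,o=None):
    o=get_obs();A=R.from_quat(o['eef_rot']).as_matrix()
    print("cm",(A.T@(np.array(P)-o['ee_pos'])*100).round(2),"rv",R.from_matrix(A.T@M).as_rotvec().round(3))
M90=np.array([[0,-1,0],[-1,0,0],[0,0,-1.]])
E
python3 - <<'E'
from h import *
to([.636,.165,.165],M90)
E
```

```text
cm [ 6.   10.58 -0.05] rv [ 0.185  0.108 -1.819]
```

Emit:
{"op": "send_rows", "data": {"rows": [[1.2, 2.2, -0.5, 0.018, 0.011, -0.18, 0.2], [2.4, 4.4, -0.5, 0.037, 0.022, -0.36, 0.2], [3.6, 6.6, -0.5, 0.055, 0.033, -0.54, 0.2], [4.8, 8.8, 0, 0.074, 0.044, -0.72, 0.2], [6, 10.6, 0, 0.092, 0.054, -0.9, 0.2]]}}

```text
time: 12.35
ee_pos: [0.6364, 0.1665, 0.1641]
eef_rot: [-0.319, 0.946, 0.05, -0.014]
force: [-0.5, -0.1, -0.2]
opening: 0.0341
grip_force: 0.0
```

```bash
python3 - <<'E'
from h import *
to([.636,.165,.165],M90);print(get_obs()['ee_pos'],get_obs()['joint_positions'].round(2))
E
```

```text
cm [ 0.12 -0.09 -0.1 ] rv [ 0.095  0.053 -0.919]
[0.63636412 0.16648818 0.16413743] [ 0.5   0.23  0.17 -0.1  -1.52 -1.42]
```

Emit:
{"op": "send_rows", "data": {"rows": [[0, 0, 0, 0.019, 0.011, -0.184, 0.2], [0, 0, 0, 0.038, 0.021, -0.368, 0.2], [0, 0, 0, 0.057, 0.032, -0.552, 0.2], [0, 0, 0, 0.076, 0.042, -0.736, 0.2], [0, 0, 0, 0.095, 0.053, -0.919, 0.2]]}}

```text
time: 12.98
ee_pos: [0.6368, 0.1657, 0.1645]
eef_rot: [0.707, -0.707, 0.0, -0.0]
force: [0.1, -0.4, -1.1]
opening: 0.0344
grip_force: 0.0
```

```bash
python3 - <<'E'
from h import *
to([.637,.155,.05],M90);print(get_obs()['ee_pos'],get_obs()['joint_positions'].round(2))
print(tinfit([.635,.038,0.],("scene",)))
E
```

```text
cm [ 1.070e+00 -1.000e-02  1.145e+01] rv [-0.001  0.     0.   ]
[0.63677829 0.16568362 0.16453336] [ 0.56  0.2   0.1   0.   -1.47 -0.56]
(array([0.63694322, 0.03866453, 0.00885322]), np.float64(0.08795402702228461))
```

Emit:
{"op": "send_rows", "data": {"rows": [[0, 0, 3, 0, 0, 0, 0.2], [0, 0, 6, 0, 0, 0, 0.2], [0, 0, 9, 0, 0, 0, 0.2], [0, 0, 11, 0, 0, 0, 0.2], [0, 0, 11.4, 0, 0, 0, 0.2]]}}

```text
time: 13.7
ee_pos: [0.636, 0.1649, 0.049]
eef_rot: [-0.704, 0.71, 0.001, -0.001]
force: [-0.6, 0.6, 0.4]
opening: 0.0342
grip_force: 0.0
```

Emit:
{"op": "send_rows", "data": {"rows": [[0.5, 0, 0, 0, 0, 0, 0.2], [1, 0, 0, 0, 0, 0, 0.2], [1.5, 0, 0, 0, 0, 0, 0.2], [2.0, 0, 0, 0, 0, 0, 0.2], [2.5, 0, 0, 0, 0, 0, 0.2]]}}

```text
time: 14.32
ee_pos: [0.6364, 0.1397, 0.0507]
eef_rot: [-0.705, 0.71, 0.0, 0.0]
force: [0.1, 0.2, -0.2]
opening: 0.034
grip_force: 0.0
```

Emit:
{"op": "send_rows", "data": {"rows": [[0.5, 0, 0, 0, 0, 0, 0.2], [1, 0, 0, 0, 0, 0, 0.2], [1.6, 0, 0, 0, 0, 0, 0.2], [2.3, 0, 0, 0, 0, 0, 0.2], [3.0, 0, 0, 0, 0, 0, 0.2]]}}

```text
time: 14.95
ee_pos: [0.6362, 0.1097, 0.0505]
eef_rot: [-0.705, 0.71, 0.0, 0.0]
force: [-0.9, 3.0, 0.3]
opening: 0.0341
grip_force: 0.0
```

```bash
python3 - <<'E'
from h import *
im=grab_frame("scene");cv2.imwrite("pics/s3.png",cv2.resize(im[120:300,200:440],None,fx=3,fy=3,interpolation=2))
print(tinfit([.637,.015,0.],("scene",)))
E
```

```text
(array([0.6338955 , 0.01378889, 0.02033116]), np.float64(0.09652741963211275))
```

View pics/s3.png

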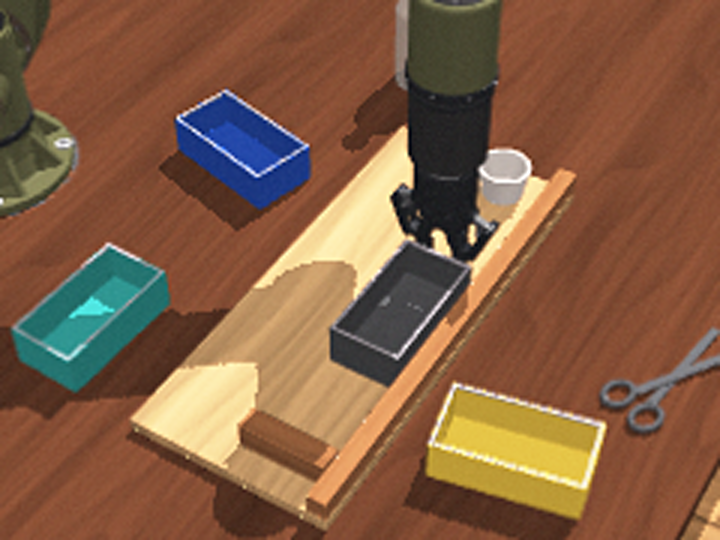

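The tin lies along the rail, its near-left corner around (405,240) to (470,265) in the crop, with the fingers behind its left end. I keep sliding it.

Emit:
{"op": "send_rows", "data": {"rows": [[0.8, 0, 0, 0, 0, 0, 0.2], [1.6, 0, 0, 0, 0, 0, 0.2], [2.4, 0, 0, 0, 0, 0, 0.2], [3.2, 0, 0, 0, 0, 0, 0.2], [4, 0, 0, 0, 0, 0, 0.2]]}}

```text
time: 15.72
ee_pos: [0.6358, 0.0694, 0.0504]
eef_rot: [-0.705, 0.71, 0.0, -0.0]
force: [0.8, 3.3, 0.1]
opening: 0.0342
grip_force: 0.0
```

Emit:
{"op": "send_rows", "data": {"rows": [[0.8, 0, 0, 0, 0, 0, 0.2], [1.6, 0, 0, 0, 0, 0, 0.2], [2.4, 0, 0, 0, 0, 0, 0.2], [3.2, 0, 0, 0, 0, 0, 0.2], [4, 0, 0, 0, 0, 0, 0.2]]}}

```text
time: 16.35
ee_pos: [0.6355, 0.0295, 0.0504]
eef_rot: [-0.705, 0.71, 0.0, -0.0]
force: [-0.4, 3.0, -0.2]
opening: 0.0345
grip_force: 0.0
```

Emit:
{"op": "send_rows", "data": {"rows": [[0.8, 0, 0, 0, 0, 0, 0.2], [1.6, 0, 0, 0, 0, 0, 0.2], [2.3, 0, 0, 0, 0, 0, 0.2], [2.9, 0, 0, 0, 0, 0, 0.2], [3.3, 0, 0, 0, 0, 0, 0.2]]}}

```text
time: 16.98
ee_pos: [0.6353, -0.0033, 0.0504]
eef_rot: [-0.705, 0.71, 0.0, -0.0]
force: [0.2, 3.4, 0.5]
opening: 0.0339
grip_force: 0.0
```

```bash
python3 - <<'E'
from h import *
for i in range(2):print(tinfit([.637,-.095,0.],("scene",)))
E
```

```text
(array([ 0.63092598, -0.0916425 ,  0.01613012]), np.float64(0.09253335413903407))
(array([ 0.63154823, -0.09169051,  0.02014344]), np.float64(0.08801279051630007))
```

Emit:
{"op": "send_rows", "data": {"rows": [[0.2, 0, 0, 0, 0, 0, 0.2], [0.4, 0, 0, 0, 0, 0, 0.2], [0.6, 0, 0, 0, 0, 0, 0.2], [0.8, 0, 0, 0, 0, 0, 0.2], [0.95, 0, 0, 0, 0, 0, 0.2]]}}

```text
time: 17.8
ee_pos: [0.6353, -0.0126, 0.0504]
eef_rot: [-0.705, 0.71, 0.0, 0.0]
force: [-0.5, 2.4, 0.1]
opening: 0.034
grip_force: 0.0
```

Emit:
{"op": "send_rows", "data": {"rows": [[0.05, 0, 0, 0, 0, 0, 0.2], [0.1, 0, 0, 0, 0, 0, 0.2], [0.15, 0, 0, 0, 0, 0, 0.2], [0.2, 0, 0, 0, 0, 0, 0.2], [0.2, 0, 0, 0, 0, 0, 0.2]]}}

```text
time: 18.42
ee_pos: [0.6353, -0.014, 0.0504]
eef_rot: [-0.705, 0.71, 0.001, 0.0]
force: [0.1, 5.3, 0.3]
opening: 0.0341
grip_force: 0.0
```

Emit:
{"op": "send_rows", "data": {"rows": [[0.05, 0, 0, 0, 0, 0, 0.2], [0.1, 0, 0, 0, 0, 0, 0.2], [0.1, 0, 0, 0, 0, 0, 0.2], [0.15, 0, 0, 0, 0, 0, 0.2], [0.15, 0, 0, 0, 0, 0, 0.2]]}}

```text
time: 19.05
ee_pos: [0.6353, -0.0141, 0.0505]
eef_rot: [-0.705, 0.709, 0.001, 0.001]
force: [-1.0, 10.9, 1.2]
opening: 0.0341
grip_force: 0.0
```

Emit:
{"op": "send_rows", "data": {"rows": [[-1.5, 0, 0, 0, 0, 0, 0.2], [-2.5, 0, -2, 0, 0, 0, 0.2], [-3, 0, -7, 0, 0, 0, 0.2], [-3, 0, -12, 0, 0, 0, 0.2], [-8, 0, -14, 0, 0, 0, 0.2]]}}

```text
time: 19.68
ee_pos: [0.6373, 0.0622, 0.1971]
eef_rot: [-0.703, 0.711, -0.002, 0.003]
force: [1.3, 1.0, -0.2]
opening: 0.0343
grip_force: 0.0
```

```bash
python3 - <<'E'
from h import *
im=grab_frame("scene");cv2.imwrite("pics/s4.png",cv2.resize(im[190:310,240:400],None,fx=5,fy=5,interpolation=2))
for i in range(2):print(tinfit([.639,-.11,0.],("scene",)))
to([.565,-.1,.16],np.array([[-1,0,0],[0,1,0],[0,0,-1.]]));print(get_obs()['ee_pos'])
E
```

```text
(array([ 0.62930282, -0.09406506,  0.00398478]), np.float64(0.13334628837932372))
(array([ 0.63070619, -0.09724649, -0.00979086]), np.float64(0.12808815000966556))
cm [16.44  6.97  3.1 ] rv [ 0.    -0.     1.564]
[0.63573205 0.06399282 0.19101832]
```

View pics/s4.png

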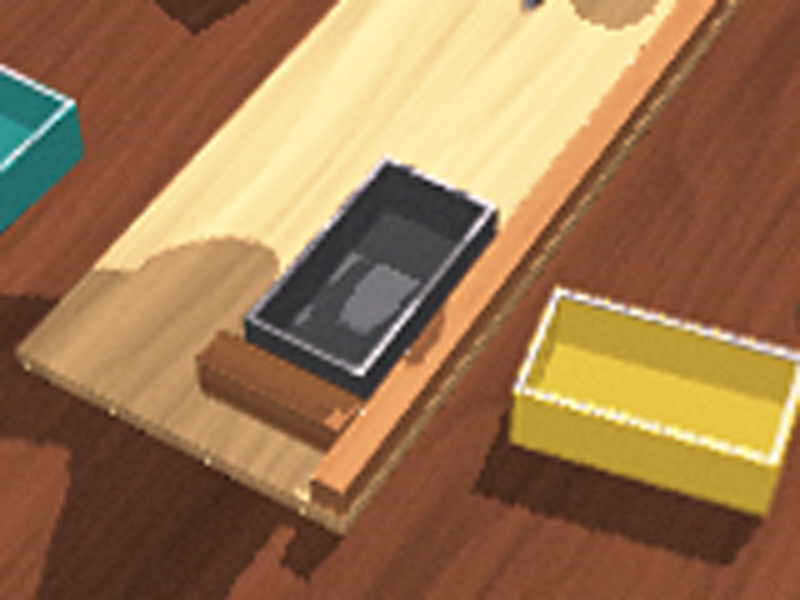

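The picture shows the tin at the rail, its right end at the stop (corner near (360,385)). I will do one confirming push with open fingers against the rail.

Emit:
{"op": "send_rows", "data": {"rows": [[3.4, 1.8, 0, 0, 0, 0.18, 0.2], [6.8, 3.6, 0, 0, 0, 0.36, 0.2], [10.2, 5.4, 0, 0, 0, 0.54, -1], [13.6, 7.2, 0, 0, 0, 0.72, -1], [17.4, 9.1, 0, 0, 0, 0.9, -1]]}}

```text
time: 20.55
ee_pos: [0.5424, -0.1113, 0.19]
eef_rot: [-0.323, 0.947, 0.0, -0.001]
force: [1.3, 0.1, -0.5]
opening: 0.085
grip_force: 0.0
```

Emit:
{"op": "send_rows", "data": {"rows": [[0, 0, 0, 0, 0, 0.17, -1], [0, 0, 0, 0, 0, 0.34, -1], [0, 0, 0, 0, 0, 0.51, -1], [0, 0, 0, 0, 0, 0.666, -1], [0, 0, 0, 0, 0, 0.666, -1]]}}

```text
time: 21.18
ee_pos: [0.5431, -0.1103, 0.19]
eef_rot: [0.001, 1.0, -0.0, -0.001]
force: [-0.1, -0.0, 0.4]
opening: 0.0853
grip_force: 0.0
```

```bash
python3 - <<'E'
from h import *
to([.555,-.11,.046],np.array([[-1,0,0],[0,1,0],[0,0,-1.]]));print(get_obs()['ee_pos'],get_obs()['opening'])
for i in range(1):print(tinfit([.639,-.11,0.],("top",)))
E
```

```text
cm [-1.21  0.03 14.4 ] rv [-0.    -0.002 -0.002]
[ 0.54313807 -0.11026327  0.19001908] 0.08534839972746966
(array([ 0.6488683 , -0.10819264, -0.00920326]), np.float64(0.6316115958810636))
```

Emit:
{"op": "send_rows", "data": {"rows": [[0, 0, 4, 0, 0, 0, -1], [0, 0, 8, 0, 0, 0, -1], [0, 0, 12, 0, 0, 0, -1], [0, 0, 14, 0, 0, 0, -1], [0, 0, 14.4, 0, 0, 0, -1]]}}

```text
time: 21.9
ee_pos: [0.5425, -0.1096, 0.0448]
eef_rot: [0.0, 1.0, 0.0, -0.002]
force: [0.5, -0.7, 0.4]
opening: 0.0853
grip_force: 0.0
```

Emit:
{"op": "send_rows", "data": {"rows": [[-1, 0, 0, 0, 0, 0, -1], [-2, 0, 0, 0, 0, 0, -1], [-2.8, 0, 0, 0, 0, 0, -1], [-3.2, 0, 0, 0, 0, 0, -1], [-3.5, 0, 0, 0, 0, 0, -1]]}}

```text
time: 22.52
ee_pos: [0.5789, -0.1094, 0.0464]
eef_rot: [0.001, 1.0, 0.0, -0.0]
force: [-0.1, 0.4, 0.4]
opening: 0.0854
grip_force: 0.0
```

Emit:
{"op": "send_rows", "data": {"rows": [[-0.1, 0, 0, 0, 0, 0, -1], [-0.2, 0, 0, 0, 0, 0, -1], [-0.3, 0, 0, 0, 0, 0, -1], [-0.4, 0, 0, 0, 0, 0, -1], [-0.5, 0, 0, 0, 0, 0, -1]]}}

```text
time: 23.15
ee_pos: [0.5827, -0.1096, 0.0465]
eef_rot: [0.001, 1.0, 0.0, -0.001]
force: [-8.7, 1.1, 6.2]
opening: 0.0853
grip_force: 4.6
```

Emit:
{"op": "send_rows", "data": {"rows": [[-0.05, 0, 0, 0, 0, 0, -1], [-0.1, 0, 0, 0, 0, 0, -1], [-0.1, 0, 0, 0, 0, 0, -1], [-0.1, 0, 0, 0, 0, 0, -1], [-0.1, 0, 0, 0, 0, 0, -1]]}}

```text
time: 23.78
ee_pos: [0.5827, -0.1097, 0.0464]
eef_rot: [0.001, 1.0, 0.0, -0.002]
force: [-11.7, 0.3, 7.8]
opening: 0.0855
grip_force: 6.0
```

Emit:
{"op": "send_rows", "data": {"rows": [[0.5, 0, 0, 0, 0, 0, -1], [2.5, 0, 0, 0, 0, 0, -1], [4, 0, -4, 0, 0, 0, -1], [5, 0, -9, 0, 0, 0, -1], [9, 0, -14, 0, 0, 0, -1]]}}

```text
time: 24.4
ee_pos: [0.4958, -0.1092, 0.1865]
eef_rot: [0.001, 1.0, 0.0, 0.0]
force: [0.7, 0.7, 0.6]
opening: 0.0853
grip_force: 0.0
```

Emit:
{"op": "send_rows", "data": {"rows": [[2, -3, -2, 0, 0, 0, -1], [4, -7, -4, 0, 0, 0, -1], [5, -11, -6, 0, 0, 0, -1], [6, -15, -6, 0, 0, 0, -1], [6, -15, -6, 0, 0, 0, -1]]}}

```text
time: 25.02
ee_pos: [0.4349, -0.2611, 0.2453]
eef_rot: [0.003, 1.0, 0.0, 0.0]
force: [0.7, 0.0, -0.3]
opening: 0.0856
grip_force: 0.0
```

```bash
python3 - <<'E'
from h import *
B=[.579,.0385,0.]
for n,(a,b,c,d) in dict(top=(150,260,220,420),scene=(150,300,240,400)).items():
    im=cv2.resize(grab_frame(n),None,fx=4,fy=4,interpolation=2)
    overlay(n,im,[.639,-.1115,0],TIN,(0,0,255))
    cv2.imwrite(f"pics/f{n}.png",im[a*4:b*4,c*4:d*4])
    print(n,tinfit([.639,-.11,0.],(n,)),masks_of(n,"ramekin")[0]['at'],masks_of(n,"cherry_bowl")[0]['at'],masks_of(n,"milk_bottle")[0]['at'])
print(get_obs()['ee_pos'],get_obs()['force'])
E
```

```text
top (array([ 0.63703303, -0.10922209, -0.00744961]), np.float64(0.015107352518576311)) [236.9, 181.5] [478.3, 267.7] [185.4, 252.2]
scene (array([ 0.63236719, -0.09960318, -0.03317017]), np.float64(0.07321342121923058)) [370.9, 178.1] [168.9, 293.5] [338.6, 131.4]
[ 0.43545387 -0.25890094  0.24521246] [-0.39142559 -0.47627197 -0.11770762]
```

View pics/ftop.png

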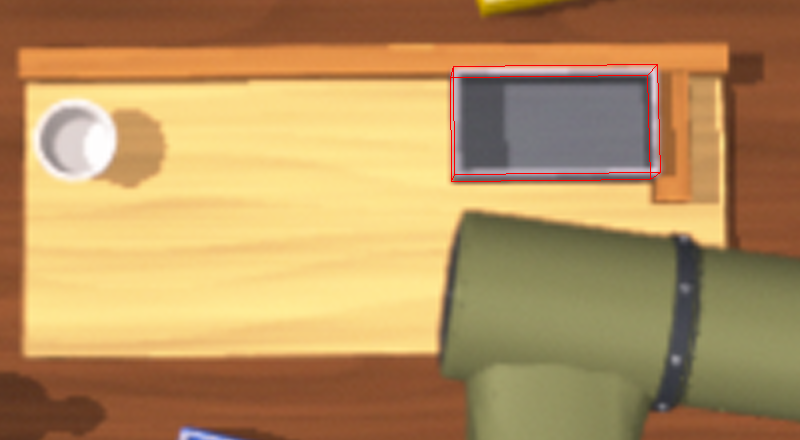

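View pics/fscene.png

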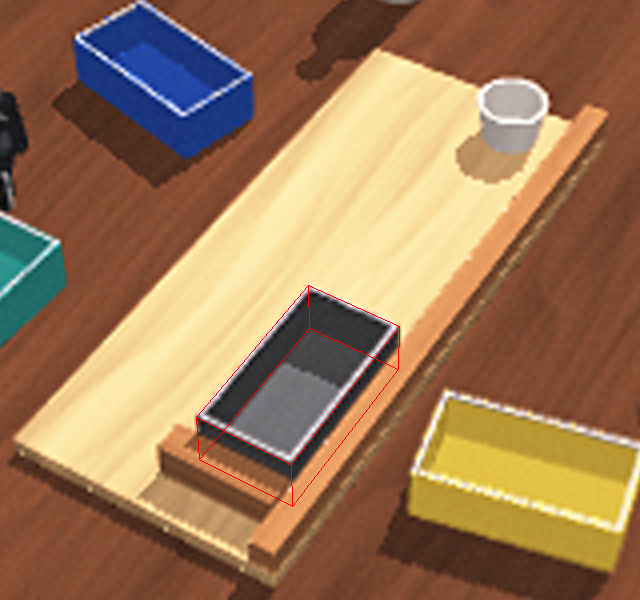

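Force contact on both faces, and both views show the tin tight against the rail and stop: its rim overlaps the stop near (657,120) in the top crop. The ramekin at (75,138) has not moved. Handing in.

```bash
python3 -c "
from workcell import *
print(hand_in())"
```

```text
the job is handed in; nothing more can be done
None
```

I pushed the loaf tin into the corner, long side against the back rail and right end against the stop block, and handed the job in at about 25 s; `hand_in()` returned no verdict. Both faces stopped with contact forces under 15 N, the ramekin, bottle and bowl look unmoved in the pictures, and the hand ended clear of everything.

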